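Hold the white reference tile flush on the coffee colour reader

ROBOT

A 6-joint arm with a two-finger parallel gripper is mounted at the origin on the work surface. World frame = base frame: x ahead of the robot, y to its left, z up, the work surface at z = 0. Lengths are in mm, angles in degrees, forces in N, time in s.
With the tool pointing down it reaches from about 375 to 750 mm from the base axis. Payload 9 kg.
Tool frame: the origin (TCP) lies on the centre line of the jaws, within the pads' length; the fingertips stand 19 mm ahead of it and the grasp point (between the pads) is the TCP; z points along the fingers, y is the direction in which the jaws open and shut (so a half turn about z gives the same grasp; the last joint's range is limited). The gripper opens to 85 mm and grips with 20 to 120 N. Pads are 22 mm wide; open, the fingers measure 114 mm over their backs; the gripper's body (76 mm by 85 mm) begins 54 mm behind the grasp point. The pads swing forward as they close: fully open they stand 13 mm farther back than shut.
Start: joints at [60.579, 5.964, 5.575, 89.605, 0, 77.527], TCP at [174.906, 573.971, 250.331] pointing down, gripper open.
Joint ranges: [-171.21, 171.21], [-48.23, 106.86], [-62.78, 66.21], [-105.2, 120.99], [-86.42, 89.51], [-180, 180]. Speed limits (degrees/s): [127.2, 127.2, 147.25, 180, 180, 180].

INTERFACE

Orientations are given as a 3x3 rotation matrix whose columns are the frame's x, y, z axes.
In Python, from bench import status, eyes, hand_in gives the robot as it stands. The module is installed in compiled form; this text tells all that it offers.
- The arm moves only by the shell command python3 -m creep 'ROWS' [FORCE]. ROWS is JSON, a list of rows, each an object of numbers: "fingers": the opening, from -1 (shut) to 1 (fully open); "dx", "dy", "dz": the shift along the tool's x, y, z in mm; "wx", "wy", "wz": the turn, a rotation vector about the tool's x, y, z in degrees. In form: [{"fingers": .., "dx": .., "dy": .., "dz": .., "wx": .., "wy": .., "wz": ..}, ...]. A call has 1 to 12 rows; each row shifts and turns the commanded pose from where the row before left it, along the tool's axes as they then stand; what a row does not reach is not made up. A row lasts 1/8 s, in which the tool goes at most 62.5 mm and 10.7 degrees, less where a joint would pass 70% of its speed; a pose out of reach is approached as far as the arm can. A call with a gripper value outside its range is refused whole. The fingers move at their own pace and stop on an object; FORCE is the grip in N (left out, the last holds). Time passes only in rows, so rows that do not move let the fingers close. It gives the time, the measured TCP pose, the force and the opening at its end, in the units of the state.
- status.get_state(): the state, without advancing time (a new reading comes with each control period).
- eyes.read_camera(name): name is "scene" or "side" or "wrist"; returns a dict with "frame" (384x512x3 uint8, red, green, blue), "depth" (384x512 float32, mm along the optical axis (not along the pixel's ray), 0 where there is no reading), "mtx" (3x3 intrinsics, pixels), "view" (4x4, takes a point from world to camera coordinates); the wrist camera has in their place "T_tool_cam" (4x4, takes a point from camera to tool coordinates, whose origin is the TCP and whose axes are the flange's). Camera axes: x right, y up, looking along -z (the intrinsics and any distortion apply to the point x, -y, -z); pixel columns grow to the right and rows downward; lengths in mm; the calibration is good to about 2 mm. A picture is of the moment at which its call begins: read the wrist's pose just before it.
- hand_in(): hands the job in, once; it reports no verdict.
Trained networks look in the newest picture that a camera, given by its name, has taken for a name from the list of things; names that differ only in an ending like _2 or _b are one class to them, and where a whole thing is asked for, a point or a joint stands for the part that bears it (a point fixed in the world has none). Each returns a list of dicts, best first, with "score" (0 to 1); they miss things now and then, are a little off and sometimes report something else, mostly with a low value. They report only what shows in the picture. A call takes as long as a camera call.
- eyes.look_for(camera, label): "at" ([x, y, z] in mm, in world coordinates, good to about 4 mm: the middle of the surface that is visible of it).
- eyes.silhouettes(camera, label): "mask" (384x512 bool, what is visible of it).
- eyes.landmark_of(camera, label): "at" ([x, y, z] in mm, in world coordinates, good to about 4 mm: a listed point, or the origin of a listed thing).
The state is a dict: "t": time; "joint_positions": joint angles; "joint_velocities": joint speeds; "joint_torque": joint torques, N m; "tool_pos": TCP position; "tcp_rot": TCP orientation; "wrist_force": force on the tool from outside, world axes, zero at the start; "wrist_torque": the same for the moment, N m; "opening": opening from 0.0 (shut) to 1.0 (fully open).
Only numpy, scipy, OpenCV 4.12 (cv2) and the standard library are available. Lean on these libraries where they do the work, as an engineer would, in place of code of your own. Each camera call takes 0.05 s, during which the arm holds its last target.

TASK

Get the bean colour reader ready for its white reference: on the keypad press the large round key, then the long bar key, then the small square key, one at a time and each fully down and let up again. Then lift the white reference tile by its upright handle, tilt it to match the reader's sloped square pad and set it flush and square over the pad, pressing gently until the sprung pad has sunk about half its travel, and finish still gripping it and holding it pressed there. Leave the jar, the bowl and the spoon where they are.

Things in the scene. Friction and masses are not known exactly. Their poses are not given: they have to be found in the camera images.
- reader: The fixed colour reader: grey base 170 x 120 x 44 mm with low cheeks holding a black tilting head with a square pad on top. Origin under the base's centre, z up, front is -x. The head's pivot is level, along y, 85 mm above the origin. It is clamped at a slope that differs each time (14 to 34 degrees from level), always down towards the front (pad faces up and to -x), and does not give.
- face (a point): Centre of the outer surface of the reader's pad, a flat aluminium square 70 x 70 mm with a round dark window. z points out of the pad, square to it; y is level (the reader's y); x points up the slope. Rides with the pad; 38 mm from the pivot when out, about 120 mm above the bench. Nothing on the reader stands above its surface.
- pad (a joint): How far the sprung pad is pushed into the head, straight along its own normal: 0 = out (at rest), 0.010 m = at its hard stop. The spring needs 3 N to start moving and then 0.8 N per mm: about 7 N at half travel, 11 N at the stop.
- tile: The loose reference tile, about 130 g: a white ceramic square 70 x 70 x 4 mm under a grey plate 70 x 70 x 6 mm (10 mm together) with an upright light wooden handle in the middle. Origin at the centre of the white underside; z along the handle, away from the white side. It starts white side down on a cork rest 100 x 100 x 5 mm.
- tile_grip (a point): Point in the tile's handle to grip, 36 mm above the white underside, axes as the tile. The handle is a bar 40 mm long along x, 14 mm thick along y, from 10 to 56 mm above the underside; grip it across its 14 mm.
- keypad: The fixed low keypad, a grey box 85 mm (x) x 156 mm (y) x 22 mm high; origin at the centre of its underside on the bench; x points away from the robot, y to its left. Three white keys stand 12 mm out of its top in a row along y: the large round key at y = +48 mm, the small square key in the middle, the long bar key at y = -48 mm.
- key_round_top (a point): Centre of the top of the large round key, 34 mm across; top 34 mm above the bench when up.
- key_bar_top (a point): Centre of the top of the long bar key, 58 mm (x) x 24 mm (y); top 34 mm above the bench when up.
- key_square_top (a point): Centre of the top of the small square key, 20 x 20 mm; top 34 mm above the bench when up.
- key_round (a joint): How far the round key is pressed: 0 up, 0.006 m fully down. 1.5 N starts it, 5 N takes it fully down; it springs back.
- key_bar (a joint): The same for the long bar key (same spring).
- key_square (a joint): The same for the small square key (same spring).
- jar: Bystander: amber glass jar with a steel cap, 60 mm across, 85 mm high, standing beyond the keypad; origin under its centre. Not to be moved.
- bowl: Bystander: white bowl, 96 mm across, 55 mm high, standing beyond the cork rest; origin under its centre. Not to be moved.
- spoon: Bystander: spoon 160 mm long lying on the bench between robot and reader, along its x. Not to be moved.

How it is judged:
By the outcome, as a careful person would: the job done as asked, in the order asked, and still so for the second after the job is handed in, while the arm keeps its last pose, push and grip.
It also fails if it takes over 61 s, if anything falls off the work surface, if the arm or the gripper's body presses on something with over 40 N, if the wrist force passes 120 N, or if a joint passes its speed limit or range.

## Working session

There is one attempt and no reset: what is moved stays moved. The work goes in short steps, Python scripts to look and compute and a shell command to move; the robot and the scene stay as the last step left them, time stands still between calls to the robot, and variables do not carry over. Pictures are saved under pics/ and viewed, and the job is handed in when it is done.

```bash
mkdir -p pics; cat > h.py <<'E'
import numpy as np, cv2
from bench import status, eyes
def pose():
    s=status.get_state(); T=np.eye(4); T[:3,:3]=np.array(s['tcp_rot']).reshape(3,3); T[:3,3]=s['tool_pos']; return s,T
def grab(n):
    s,T=pose(); c=eyes.read_camera(n)
    c['W']=(T@np.array(c['T_tool_cam'])) if n=='wrist' else np.linalg.inv(c['view'])  # cam->world
    return c
def cloud(c):
    d=c['depth']; K=c['mtx']; v,u=np.mgrid[:384,:512]
    x=(u-K[0,2])/K[0,0]*d; y=(v-K[1,2])/K[1,1]*d
    P=np.stack([x,-y,-d],-1)@c['W'][:3,:3].T+c['W'][:3,3]
    P[d<=0]=np.nan; return P
def save(c,n): cv2.imwrite('pics/'+n,c['frame'][:,:,::-1])
E
python3 - <<'E'
from h import *
np.set_printoptions(precision=1,suppress=True)
s,T=pose();print(s)
L=['face','reader','tile','tile_grip','keypad','key_round_top','key_bar_top','key_square_top','jar','bowl','spoon']
for n in ['scene','side']:
    c=grab(n);save(c,n+'0.png');np.savez(n+'0.npz',P=cloud(c),f=c['frame'])
    print(n,c['mtx'].ravel(),c['W'][:3,3],[k for k in c])
    for l in L:
        print(n,l,[(round(r['score'],2),np.array(r['at'])) for r in eyes.landmark_of(n,l)[:2]])
E
```

```text
{'t': 0.0, 'joint_positions': array([60.6,  6. ,  5.5, 89.6, -0. , 77.5]), 'joint_velocities': array([ 0.,  0., -0., -0.,  0.,  0.]), 'joint_torque': array([  0. , -55.7,  50.4,   0. ,  -0. ,  -0. ]), 'tool_pos': array([174.7, 573.7, 249.5]), 'tcp_rot': array([[-1. ,  0.3, -0. ],
       [ 0.3,  1. , -0. ],
       [ 0. , -0. , -1. ]]), 'wrist_force': array([-0.3,  0.7,  0.7]), 'wrist_torque': array([-0., -0., -0.]), 'opening': 0.9991532148033504}
scene [366.4   0.  255.6   0.  366.4 188.1   0.    0.    1. ] [913.6 484.7 736.6] ['frame', 'depth', 'mtx', 'view', 'W']
scene face [(0.88, array([578. , -27.7, 120.9]))]
scene reader [(0.72, array([589.6, -28. ,   0.6])), (0.39, array([ 508.7, -288. ,   30.9]))]
scene tile [(0.64, array([501.3, 299.4,   0.7]))]
scene tile_grip [(0.97, array([503.8, 297.6,  37.4]))]
scene keypad [(0.82, array([ 504.5, -285.9,    0.3]))]
scene key_round_top [(0.64, array([633.8, 237.9,   2.5])), (0.6, array([ 505.6, -334.9,   35.5]))]
scene key_bar_top [(0.52, array([ 507.4, -334.2,   31.7])), (0.33, array([387.4,  -5.8,   0.3]))]
scene key_square_top [(0.63, 
[... 161 characters left out ...]
   0.  254.7   0.  493.9 191.7   0.    0.    1. ] [  35.9 -688.6  800.6] ['frame', 'depth', 'mtx', 'view', 'W']
side face [(0.55, array([574. , -26. , 121.5]))]
side reader [(0.91, array([593.9, -27.5,   0.6])), (0.7, array([ 507.2, -287.1,   -0.6]))]
side tile [(0.89, array([504.5, 296.9,   2.7]))]
side tile_grip [(0.57, array([497.6, 299.6,  43.6]))]
side keypad [(0.64, array([ 506.3, -288.6,   -1. ]))]
side key_round_top [(0.51, array([ 505.9, -239.2,   38.4]))]
side key_bar_top []
side key_square_top [(0.7, array([ 503.3, -285.4,   33.1]))]
side jar [(0.71, array([ 629.8, -286.2,    0.3]))]
side bowl [(0.83, array([634.3, 233.9,  -5.7]))]
side spoon [(0.58, array([385.7,  -3. ,  -0.5]))]
```

View pics/scene0.png

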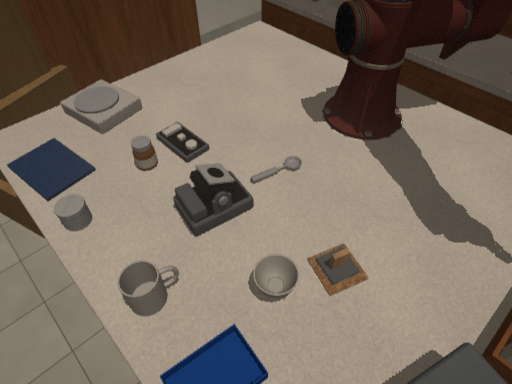

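View pics/side0.png

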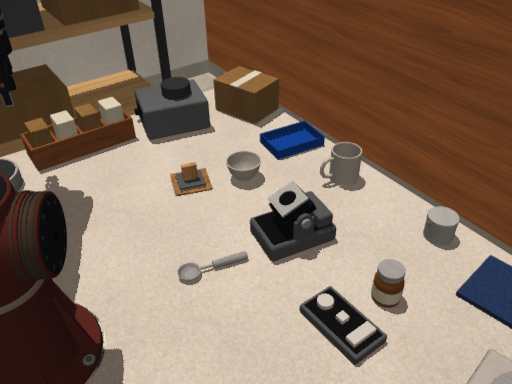

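The scene view shows the keypad at about (182,141), the reader pad at (213,173) and the tile on its cork at (338,265). In the side view they are at (343,322), (291,198) and (190,178). Next I'll measure with the depth clouds.

```bash
python3 - <<'E'
from h import *
np.set_printoptions(precision=2,suppress=True)
def rect(P2):
    r=cv2.minAreaRect(P2.astype(np.float32)); return r
for n in ['scene','side']:
    D=np.load(n+'0.npz');P=D['P'].reshape(-1,3);P=P[~np.isnan(P[:,0])]
    def box(a,b,c,d,e,f): return P[(P[:,0]>a)&(P[:,0]<b)&(P[:,1]>c)&(P[:,1]<d)&(P[:,2]>e)&(P[:,2]<f)]
    print(n,'bench',np.median(box(300,420,50,200,-20,20)[:,2]))
    # pad
    Q=box(535,620,-75,20,100,150)
    best=None;rng=np.random.default_rng(0)
    for i in range(500):
        a,b,c=Q[rng.choice(len(Q),3,False)];m=np.cross(b-a,c-a)
        if np.linalg.norm(m)<50: continue
        m/=np.linalg.norm(m); m*=np.sign(m[2]); 
        if m[2]<.7: continue
        inl=abs((Q-a)@m)<1.5
        if best is None or inl.sum()>best.sum():best=inl
    I=Q[best];cen=I.mean(0);m=np.linalg.svd(I-cen)[2][2];m*=np.sign(m[2])
    e1=np.cross([0,1,0],m);e1/=np.linalg.norm(e1);e2=np.cross(m,e1)
    r=rect(np.c_[(I-cen)@e1,(I-cen)@e2])
    print(' pad n',m,'slope',np.degrees(np.arccos(m[2])),'yaw',np.degrees(np.arctan2(-m[1],-m[0])),len(I),'rect',r, 'cen',cen+e1*r[0][0]+e2*r[0][1],'rms',np.std((I-cen)@m))
    for nm,b in dict(tiletop=(440,570,235,360,40,70),plate=(440,570,235,360,11,20),cork=(430,570,230,370,3.,20),kp=(440,575,-385,-190,17,28),keys=(440,575,-385,-190,30,45)).items():
        B=box(*b)
        if len(B)<5: print(nm,len(B));continue
        print(' ',nm,len(B),np.median(B[:,2]),B.mean(0),rect(B[:,:2]))
    B=box(440,575,-385,-190,30,45)
    for lo,hi in [(-265,-215),(-310,-266),(-370,-312)]:
        b=B[(B[:,1]>lo)&(B[:,1]<hi)]
        if len(b):print('  key',len(b),b.mean(0),rect(b[:,:2]))
E
```

```text
scene bench 0.7788981609394341
 pad n [-0.4   0.07  0.91] slope 23.825767103351126 yaw -9.966914337212327 445 rect ((-1.751760482788086, -1.3284835815429688), (71.79837799072266, 70.63302612304688), 81.21338653564453) cen [578.23 -26.07 120.89] rms 0.7115213074702664
  tiletop 189 60.108148714158915 [505.33 299.18  56.49] ((502.75286865234375, 298.23895263671875), (14.189732551574707, 40.90919494628906), 73.7844009399414)
  plate 666 15.728197791967716 [508.84 302.    15.64] ((501.9217224121094, 297.5870361328125), (70.66065216064453, 71.67326354980469), 72.6355972290039)
  cork 1578 7.32886562020434 [512.31 305.07   9.91] ((500.3930969238281, 300.1861572265625), (138.5851287841797, 137.5824432373047), 89.37845611572266)
  kp 748 22.92168717679658 [ 514.35 -273.76   22.83] ((509.3780822753906, -286.73114013671875), (85.9213638305664, 159.3524932861328), 1.385900616645813)
  keys 231 34.11622214573765 [ 510.08 -292.97   34.03] ((515.1549682617188, -287.0541687011719), (128.84791564941406, 57.83771514892578), 84.73857116699219)
  key 80 [ 508.81 -237.82   34.34] ((507.6590270996094, -2
[... 1105 characters left out ...]
35 [ 501.04 -292.32   22.21] ((505.90655517578125, -287.844970703125), (86.8414306640625, 157.28060913085938), 1.3332300186157227)
  keys 656 33.62678224721799 [ 505.34 -300.71   33.59] ((507.933837890625, -285.4190979003906), (125.91385650634766, 58.96083450317383), 89.63072967529297)
  key 193 [ 504.34 -240.31   33.83] ((505.6016845703125, -239.41879272460938), (35.32616424560547, 31.423095703125), 48.435001373291016)
  key 99 [ 505.75 -288.21   33.23] ((505.9345397949219, -287.6722106933594), (20.27329444885254, 21.473426818847656), 2.9363508224487305)
  key 364 [ 505.76 -336.13   33.56] ((507.4151916503906, -335.3094787597656), (59.50553512573242, 25.265682220458984), 2.1999449729919434)
```

```bash
cat >> h.py <<'E'
from scipy.spatial.transform import Rotation as R
def delta(pts,T0=None):
    "tool-frame shifts between successive world points, orientation kept"
    s,T=pose(); T=T if T0 is None else T0; p=T[:3,3]
    for q in pts:
        q=np.array(q,float); d=T[:3,:3].T@(q-p); print('to',q,'d',np.round(d,1),'len',round(float(np.linalg.norm(d)),1)); p=q
E
python3 - <<'E'
from h import *
s,T=pose();print(T[:3,0],np.degrees(np.arctan2(T[1,0],T[0,0])))
delta([(420,220,230),(507,-239.4,100),(507,-239.4,60),(507,-239.4,48),(509,-334.8,48),(507.5,-287.3,48)])
E
```

```text
[-9.56574321e-01  2.91488536e-01 -4.03410297e-05] 163.0529064761221
to [420. 220. 230.] d [-337.6 -267.2   20.3] len 431.0
to [ 507.  -239.4  100. ] d [-217.1 -414.1  129.9] len 485.3
to [ 507.  -239.4   60. ] d [ 0. -0. 40.] len 40.0
to [ 507.  -239.4   48. ] d [ 0. -0. 12.] len 12.0
to [ 509.  -334.8   48. ] d [-29.7 -90.7  -0. ] len 95.4
to [ 507.5 -287.3   48. ] d [15.3 45.   0. ] len 47.5
```

```bash
python3 -m creep '[{"fingers":-1,"dx":-42.2,"dy":-33.4,"dz":2.5},{"fingers":-1,"dx":-42.2,"dy":-33.4,"dz":2.5},{"fingers":-1,"dx":-42.2,"dy":-33.4,"dz":2.5},{"fingers":-1,"dx":-42.2,"dy":-33.4,"dz":2.5},{"fingers":-1,"dx":-42.2,"dy":-33.4,"dz":2.5},{"fingers":-1,"dx":-42.2,"dy":-33.4,"dz":2.5},{"fingers":-1,"dx":-42.2,"dy":-33.4,"dz":2.5},{"fingers":-1,"dx":-42.2,"dy":-33.4,"dz":2.5}]' 40
python3 -m creep '[{"fingers":-1,"dx":-24.1,"dy":-46},{"fingers":-1,"dx":-24.1,"dy":-46},{"fingers":-1,"dx":-24.1,"dy":-46},{"fingers":-1,"dx":-24.1,"dy":-46},{"fingers":-1,"dx":-24.1,"dy":-46},{"fingers":-1,"dx":-24.1,"dy":-46},{"fingers":-1,"dx":-24.1,"dy":-46},{"fingers":-1,"dx":-24.1,"dy":-46,"dz":30},{"fingers":-1,"dx":-24.1,"dy":-46,"dz":40},{"fingers":-1}]'
python3 - <<'E'
from h import *
c=grab('wrist');save(c,'w1.png');np.savez('w1.npz',P=cloud(c))
for l in ['key_round_top','key_bar_top','key_square_top']:
    print(l,[(round(r['score'],2),np.round(r['at'],1)) for r in eyes.landmark_of('wrist',l)[:2]])
P=cloud(c).reshape(-1,3);P=P[~np.isnan(P[:,0])]
for lo,hi in [(-265,-215),(-310,-266),(-370,-312)]:
    b=P[(P[:,0]>440)&(P[:,0]<575)&(P[:,2]>29)&(P[:,2]<42)&(P[:,1]>lo)&(P[:,1]<hi)]
    if len(b)>5:print('  key',len(b),b.mean(0),cv2.minAreaRect(b[:,:2].astype(np.float32)))
E
```

```text
key_round_top []
key_bar_top []
key_square_top []validation failed for argument at $[0]...
validation failed for argument at $[0]...
```

```bash
python3 -m creep '[{"fingers":-1,"dx":-42.2,"dy":-33.4,"dz":2.5,"wx":0,"wy":0,"wz":0},{"fingers":-1,"dx":-42.2,"dy":-33.4,"dz":2.5,"wx":0,"wy":0,"wz":0},{"fingers":-1,"dx":-42.2,"dy":-33.4,"dz":2.5,"wx":0,"wy":0,"wz":0},{"fingers":-1,"dx":-42.2,"dy":-33.4,"dz":2.5,"wx":0,"wy":0,"wz":0},{"fingers":-1,"dx":-42.2,"dy":-33.4,"dz":2.5,"wx":0,"wy":0,"wz":0},{"fingers":-1,"dx":-42.2,"dy":-33.4,"dz":2.5,"wx":0,"wy":0,"wz":0},{"fingers":-1,"dx":-42.2,"dy":-33.4,"dz":2.5,"wx":0,"wy":0,"wz":0},{"fingers":-1,"dx":-42.2,"dy":-33.4,"dz":2.5,"wx":0,"wy":0,"wz":0}]' 40
```

```text
t: 2.4
tool_pos: [420.8, 218.4, 230.5]
tcp_rot: [[-0.957, 0.292, 0.001], [0.292, 0.957, 0.0], [-0.001, 0.001, -1.0]]
wrist_force: [0.3, -0.1, 0.1]
opening: 0.003
```

```bash

python3 -m creep '[{"fingers":-1,"dx":-24.1,"dy":-46,"dz":0,"wx":0,"wy":0,"wz":0},{"fingers":-1,"dx":-24.1,"dy":-46,"dz":0,"wx":0,"wy":0,"wz":0},{"fingers":-1,"dx":-24.1,"dy":-46,"dz":0,"wx":0,"wy":0,"wz":0},{"fingers":-1,"dx":-24.1,"dy":-46,"dz":0,"wx":0,"wy":0,"wz":0},{"fingers":-1,"dx":-24.1,"dy":-46,"dz":0,"wx":0,"wy":0,"wz":0},{"fingers":-1,"dx":-24.1,"dy":-46,"dz":0,"wx":0,"wy":0,"wz":0},{"fingers":-1,"dx":-24.1,"dy":-46,"dz":0,"wx":0,"wy":0,"wz":0},{"fingers":-1,"dx":-24.1,"dy":-46,"dz":30,"wx":0,"wy":0,"wz":0},{"fingers":-1,"dx":-24.1,"dy":-46,"dz":40,"wx":0,"wy":0,"wz":0},{"fingers":-1,"dx":0,"dy":0,"dz":0,"wx":0,"wy":0,"wz":0}]'
python3 - <<'E'
from h import *
c=grab('wrist');save(c,'w1.png')
for l in ['key_round_top','key_bar_top','key_square_top']:
    print(l,[(round(r['score'],2),np.round(r['at'],1)) for r in eyes.landmark_of('wrist',l)[:2]])
P=cloud(c).reshape(-1,3);P=P[~np.isnan(P[:,0])]
for lo,hi in [(-265,-215),(-310,-266),(-370,-312)]:
    b=P[(P[:,0]>440)&(P[:,0]<575)&(P[:,2]>29)&(P[:,2]<42)&(P[:,1]>lo)&(P[:,1]<hi)]
    if len(b)>5:print('  key',len(b),b.mean(0),cv2.minAreaRect(b[:,:2].astype(np.float32)))
E
```

```text
t: 3.65
tool_pos: [504.6, -238.7, 158.2]
tcp_rot: [[-0.956, 0.295, -0.004], [0.295, 0.956, 0.003], [0.005, 0.002, -1.0]]
wrist_force: [-0.8, 0.9, -0.5]
opening: -0.001
key_round_top [(0.64, array([ 505.3, -236.9,   36.4]))]
key_bar_top [(0.77, array([ 514.7, -338.8,   32.5]))]
key_square_top [(0.72, array([ 504.1, -287.7,   34.2]))]
  key 967 [ 504.50275772 -238.86951507   33.70789991] ((505.31695556640625, -238.65591430664062), (32.801944732666016, 32.94560623168945), 72.1136474609375)
  key 424 [ 505.8680197  -286.43738545   33.45301092] ((506.4906005859375, -286.9911193847656), (19.688173294067383, 20.174434661865234), 0.7876160740852356)
  key 1442 [ 506.24391771 -333.85332041   33.5144434 ] ((507.60479736328125, -334.86456298828125), (57.75968551635742, 24.514949798583984), 1.922690510749817)
```

View pics/w1.png

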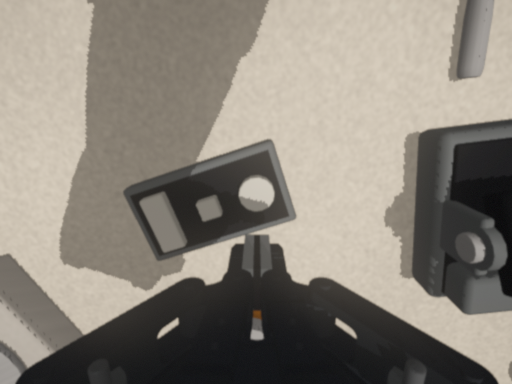

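```bash

python3 -m creep '[{"fingers":-1,"dx":-1,"dy":0,"dz":50,"wx":0,"wy":0,"wz":0},{"fingers":-1,"dx":0,"dy":0,"dz":48,"wx":0,"wy":0,"wz":0},{"fingers":-1,"dx":0,"dy":0,"dz":3,"wx":0,"wy":0,"wz":0},{"fingers":-1,"dx":0,"dy":0,"dz":0,"wx":0,"wy":0,"wz":0}]'
python3 -m creep '[{"fingers":-1,"dx":0,"dy":0,"dz":4,"wx":0,"wy":0,"wz":0},{"fingers":-1,"dx":0,"dy":0,"dz":2,"wx":0,"wy":0,"wz":0},{"fingers":-1,"dx":0,"dy":0,"dz":0,"wx":0,"wy":0,"wz":0}]'
```

```text
t: 4.35
tool_pos: [508.3, -237.3, 63.5]
tcp_rot: [[-0.957, 0.291, 0.002], [0.291, 0.957, -0.001], [-0.002, -0.001, -1.0]]
wrist_force: [-0.4, -0.6, 0.4]
opening: -0.004
t: 4.72
tool_pos: [507.5, -237.4, 55.6]
tcp_rot: [[-0.957, 0.292, 0.0], [0.292, 0.957, -0.0], [-0.001, -0.0, -1.0]]
wrist_force: [-0.5, -0.2, -0.4]
opening: -0.005
```

```bash

python3 -m creep '[{"fingers":-1,"dx":0,"dy":0,"dz":4,"wx":0,"wy":0,"wz":0},{"fingers":-1,"dx":0,"dy":0,"dz":0,"wx":0,"wy":0,"wz":0},{"fingers":-1,"dx":0,"dy":0,"dz":0,"wx":0,"wy":0,"wz":0}]'
python3 -m creep '[{"fingers":-1,"dx":0,"dy":0,"dz":3,"wx":0,"wy":0,"wz":0},{"fingers":-1,"dx":0,"dy":0,"dz":0,"wx":0,"wy":0,"wz":0}]'
```

```text
t: 5.1
tool_pos: [507.5, -237.4, 51.4]
tcp_rot: [[-0.957, 0.292, 0.001], [0.292, 0.957, -0.0], [-0.001, -0.0, -1.0]]
wrist_force: [0.1, -1.1, 3.0]
opening: -0.002
t: 5.35
tool_pos: [507.5, -237.4, 48.2]
tcp_rot: [[-0.957, 0.292, 0.001], [0.292, 0.957, -0.0], [-0.001, -0.0, -1.0]]
wrist_force: [0.3, -0.9, 4.2]
opening: -0.002
```

```bash

python3 -m creep '[{"fingers":-1,"dx":0,"dy":0,"dz":2,"wx":0,"wy":0,"wz":0},{"fingers":-1,"dx":0,"dy":0,"dz":0,"wx":0,"wy":0,"wz":0}]'
```

```text
t: 5.6
tool_pos: [507.5, -237.4, 46.9]
tcp_rot: [[-0.957, 0.291, 0.001], [0.291, 0.957, -0.001], [-0.001, -0.0, -1.0]]
wrist_force: [-1.9, 0.5, 10.6]
opening: 0.001
```

```bash

python3 -m creep '[{"fingers":-1,"dx":0,"dy":0,"dz":-20,"wx":0,"wy":0,"wz":0},{"fingers":-1,"dx":0,"dy":0,"dz":0,"wx":0,"wy":0,"wz":0},{"fingers":-1,"dx":-14.2,"dy":-46.6,"dz":0,"wx":0,"wy":0,"wz":0},{"fingers":-1,"dx":-14.2,"dy":-46.6,"dz":0,"wx":0,"wy":0,"wz":0},{"fingers":-1,"dx":0,"dy":0,"dz":0,"wx":0,"wy":0,"wz":0},{"fingers":-1,"dx":0,"dy":0,"dz":0,"wx":0,"wy":0,"wz":0}]'
python3 -m creep '[{"fingers":-1,"dx":0,"dy":0,"dz":10,"wx":0,"wy":0,"wz":0},{"fingers":-1,"dx":0,"dy":0,"dz":5,"wx":0,"wy":0,"wz":0},{"fingers":-1,"dx":0,"dy":0,"dz":3,"wx":0,"wy":0,"wz":0},{"fingers":-1,"dx":0,"dy":0,"dz":0,"wx":0,"wy":0,"wz":0},{"fingers":-1,"dx":0,"dy":0,"dz":0,"wx":0,"wy":0,"wz":0}]'
python3 -m creep '[{"fingers":-1,"dx":0,"dy":0,"dz":2,"wx":0,"wy":0,"wz":0},{"fingers":-1,"dx":0,"dy":0,"dz":0,"wx":0,"wy":0,"wz":0}]'
```

```text
t: 6.35
tool_pos: [506.8, -334.0, 65.4]
tcp_rot: [[-0.956, 0.292, -0.001], [0.292, 0.956, 0.001], [0.001, 0.001, -1.0]]
wrist_force: [-0.6, -0.5, 0.3]
opening: -0.003
t: 6.98
tool_pos: [507.4, -334.5, 48.5]
tcp_rot: [[-0.957, 0.291, 0.0], [0.291, 0.957, -0.0], [-0.0, 0.0, -1.0]]
wrist_force: [0.4, 2.5, 3.6]
opening: -0.002
t: 7.22
tool_pos: [507.5, -334.8, 47.0]
tcp_rot: [[-0.957, 0.292, 0.001], [0.292, 0.957, -0.0], [-0.001, -0.0, -1.0]]
wrist_force: [-2.1, 5.3, 10.9]
opening: 0.0
```

```bash

python3 -m creep '[{"fingers":-1,"dx":0,"dy":0,"dz":-20,"wx":0,"wy":0,"wz":0},{"fingers":-1,"dx":0,"dy":0,"dz":0,"wx":0,"wy":0,"wz":0},{"fingers":-1,"dx":15.1,"dy":45.4,"dz":0,"wx":0,"wy":0,"wz":0},{"fingers":-1,"dx":0,"dy":0,"dz":0,"wx":0,"wy":0,"wz":0},{"fingers":-1,"dx":0,"dy":0,"dz":0,"wx":0,"wy":0,"wz":0}]'
python3 -m creep '[{"fingers":-1,"dx":0,"dy":0,"dz":10,"wx":0,"wy":0,"wz":0},{"fingers":-1,"dx":0,"dy":0,"dz":5,"wx":0,"wy":0,"wz":0},{"fingers":-1,"dx":0,"dy":0,"dz":3,"wx":0,"wy":0,"wz":0},{"fingers":-1,"dx":0,"dy":0,"dz":0,"wx":0,"wy":0,"wz":0},{"fingers":-1,"dx":0,"dy":0,"dz":0,"wx":0,"wy":0,"wz":0}]'
python3 -m creep '[{"fingers":-1,"dx":0,"dy":0,"dz":2,"wx":0,"wy":0,"wz":0},{"fingers":-1,"dx":0,"dy":0,"dz":0,"wx":0,"wy":0,"wz":0}]'
```

```text
t: 7.85
tool_pos: [506.2, -287.2, 66.1]
tcp_rot: [[-0.957, 0.291, 0.0], [0.291, 0.957, -0.001], [-0.0, -0.0, -1.0]]
wrist_force: [-0.4, -1.0, -0.5]
opening: -0.001
t: 8.48
tool_pos: [506.1, -287.2, 48.5]
tcp_rot: [[-0.956, 0.292, 0.0], [0.292, 0.956, -0.001], [-0.0, -0.001, -1.0]]
wrist_force: [-1.4, -0.8, 4.0]
opening: -0.002
t: 8.72
tool_pos: [506.2, -287.1, 47.0]
tcp_rot: [[-0.957, 0.292, 0.0], [0.292, 0.957, -0.001], [-0.001, -0.001, -1.0]]
wrist_force: [-3.9, -1.3, 10.3]
opening: 0.001
```

```bash

python3 -m creep '[{"fingers":-1,"dx":0,"dy":0,"dz":-20,"wx":0,"wy":0,"wz":0},{"fingers":-1,"dx":0,"dy":0,"dz":-50,"wx":0,"wy":0,"wz":0},{"fingers":-1,"dx":0,"dy":0,"dz":-50,"wx":0,"wy":0,"wz":0},{"fingers":-1,"dx":0,"dy":0,"dz":-50,"wx":0,"wy":0,"wz":0},{"fingers":-1,"dx":0,"dy":0,"dz":-44,"wx":0,"wy":0,"wz":0},{"fingers":1,"dx":4.7,"dy":52.3,"dz":0,"wx":0,"wy":0,"wz":0},{"fingers":1,"dx":4.7,"dy":52.3,"dz":0,"wx":0,"wy":0,"wz":0},{"fingers":1,"dx":4.7,"dy":52.3,"dz":0,"wx":0,"wy":0,"wz":0},{"fingers":1,"dx":4.7,"dy":52.3,"dz":0,"wx":0,"wy":0,"wz":0},{"fingers":1,"dx":4.7,"dy":52.3,"dz":0,"wx":0,"wy":0,"wz":0},{"fingers":1,"dx":0,"dy":0,"dz":0,"wx":0,"wy":0,"wz":0},{"fingers":1,"dx":0,"dy":0,"dz":0,"wx":0,"wy":0,"wz":0}]'
cat > padfit.py <<'E'
from h import *
np.set_printoptions(precision=2,suppress=True)
def padfit(P):
    P=P.reshape(-1,3);P=P[~np.isnan(P[:,0])]
    lo=np.array([535,-75,100]);hi=np.array([620,20,150]);Q=P[((P>lo)&(P<hi)).all(1)]
    best=None;rng=np.random.default_rng(0)
    for i in range(500):
        a,b,c=Q[rng.choice(len(Q),3,False)];m=np.cross(b-a,c-a)
        if np.linalg.norm(m)<50: continue
        m/=np.linalg.norm(m); m*=np.sign(m[2])
        if m[2]<.7: continue
        inl=abs((Q-a)@m)<1.5
        if best is None or inl.sum()>best.sum():best=inl
    I=Q[best];cen=I.mean(0);m=np.linalg.svd(I-cen,full_matrices=False)[2][2];m*=np.sign(m[2])
    e1=np.cross([0,1,0],m);e1/=np.linalg.norm(e1);e2=np.cross(m,e1)
    r=cv2.minAreaRect(np.c_[(I-cen)@e1,(I-cen)@e2].astype(np.float32))
    a=np.radians(r[2]); 
    # square edge closest to level -> reader y
    E=[np.cos(a)*e1+np.sin(a)*e2, -np.sin(a)*e1+np.cos(a)*e2]; y=min(E,key=lambda v:abs(v[2])); y=y*np.sign(y[1])
    print('pad n',m,'slope',np.degrees(np.arccos(m[2])),'yaw from n',np.degrees(np.arctan2(-m[1],-m[0])),'yaw from edge',np.degrees(np.arctan2(-y[0],y[1])),'edge z',y[2],len(I),r[1],'cen',cen+e1*r[0][0]+e2*r[0][1],'rms',np.std((I-cen)@m))
if __name__=='__main__':
    c=grab('wrist');save(c,'w2.png');padfit(cloud(c))
    print([(r['score'],np.array(r['at'])) for r in eyes.landmark_of('wrist','face')])
    for n in ['scene0','side0']: padfit(np.load(n+'.npz')['P'])
E
python3 padfit.py
```

```text
t: 10.22
tool_pos: [559.7, -29.6, 260.6]
tcp_rot: [[-0.957, 0.291, 0.0], [0.291, 0.957, 0.0], [-0.0, 0.0, -1.0]]
wrist_force: [0.1, -0.6, 0.2]
opening: 1.001
pad n [-0.4   0.07  0.91] slope 24.06571107394058 yaw from n -10.019145920249121 yaw from edge -9.843293118886253 edge z -0.0013707169843982792 4622 (69.88076782226562, 70.0283432006836) cen [576.13 -25.59 119.57] rms 0.6417446187749779
[(0.56, array([579. , -26.8, 117.1]))]
pad n [-0.4   0.07  0.91] slope 23.825767103351126 yaw from n -9.966914337212327 yaw from edge -9.65052664837831 edge z -0.002438442616820073 445 (71.79837799072266, 70.63302612304688) cen [578.23 -26.07 120.89] rms 0.7115213074702664
pad n [-0.4   0.06  0.91] slope 23.980748050822662 yaw from n -8.588426716254864 yaw from edge -9.537568764959582 edge z 0.007368298610400607 503 (72.94316864013672, 69.62057495117188) cen [576.   -26.93 119.84] rms 0.8079344534344542
```

View pics/w2.png

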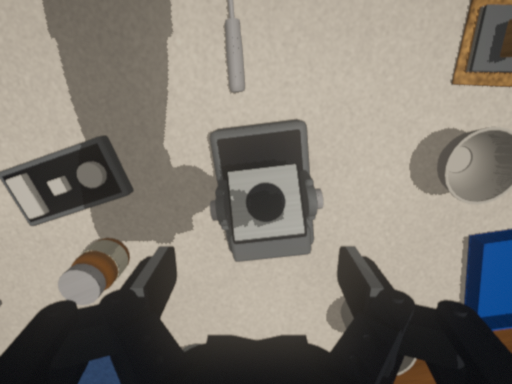

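```bash

python3 -m creep '[{"fingers":1,"dx":23.9,"dy":49.8,"dz":0,"wx":0,"wy":0,"wz":0},{"fingers":1,"dx":23.9,"dy":49.8,"dz":0,"wx":0,"wy":0,"wz":0},{"fingers":1,"dx":23.9,"dy":49.8,"dz":20,"wx":0,"wy":0,"wz":0},{"fingers":1,"dx":23.9,"dy":49.8,"dz":20,"wx":0,"wy":0,"wz":0},{"fingers":1,"dx":23.9,"dy":49.8,"dz":20,"wx":0,"wy":0,"wz":0},{"fingers":1,"dx":23.9,"dy":49.8,"dz":20,"wx":0,"wy":0,"wz":0},{"fingers":1,"dx":0,"dy":0,"dz":0,"wx":0,"wy":0,"wz":0},{"fingers":1,"dx":0,"dy":0,"dz":0,"wx":0,"wy":0,"wz":0}]'
cat > tilefit.py <<'E'
from h import *
import sys
np.set_printoptions(precision=2,suppress=True)
c=grab('wrist');save(c,sys.argv[1]);P=cloud(c).reshape(-1,3);P=P[~np.isnan(P[:,0])]
for nm,b in dict(handle=(430,570,230,360,52,75),plate=(430,570,230,360,11.5,20)).items():
    B=P[(P[:,0]>b[0])&(P[:,0]<b[1])&(P[:,1]>b[2])&(P[:,1]<b[3])&(P[:,2]>b[4])&(P[:,2]<b[5])]
    print(nm,len(B),np.median(B[:,2]),cv2.minAreaRect(B[:,:2].astype(np.float32)))
s,T=pose();print(T[:3,3],'toolx',np.degrees(np.arctan2(T[1,0],T[0,0])))
E
python3 tilefit.py w3.png
```

```text
t: 11.32
tool_pos: [510.2, 296.8, 180.4]
tcp_rot: [[-0.956, 0.292, 0.0], [0.292, 0.956, -0.0], [-0.0, -0.0, -1.0]]
wrist_force: [0.2, -0.4, 0.4]
opening: 0.998
handle 654 60.55620028733203 ((500.5705871582031, 298.6356201171875), (13.558595657348633, 39.57290267944336), 72.78838348388672)
plate 3507 14.762555346622094 ((500.5674743652344, 298.3086242675781), (70.15007019042969, 70.04035186767578), 72.19766998291016)
[510.56 296.49 180.77] toolx 162.95279438577157
```

View pics/w3.png

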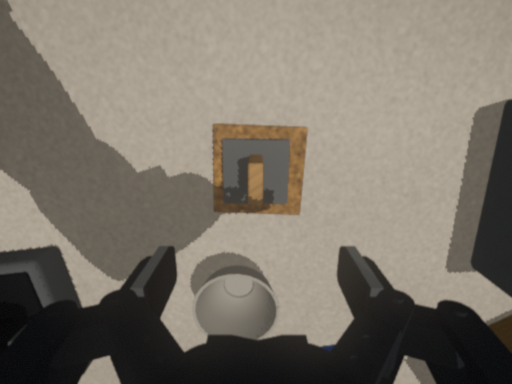

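```bash

python3 -m creep '[{"fingers":1,"dx":9.7,"dy":-1,"dz":40,"wx":0,"wy":0,"wz":0.5},{"fingers":1,"dx":0,"dy":0,"dz":50,"wx":0,"wy":0,"wz":0},{"fingers":1,"dx":0,"dy":0,"dz":34,"wx":0,"wy":0,"wz":0},{"fingers":1,"dx":0,"dy":0,"dz":15,"wx":0,"wy":0,"wz":0},{"fingers":1,"dx":0,"dy":0,"dz":0,"wx":0,"wy":0,"wz":0},{"fingers":1,"dx":0,"dy":0,"dz":0,"wx":0,"wy":0,"wz":0}]'
python3 -m creep '[{"fingers":-1,"dx":0,"dy":0,"dz":0,"wx":0,"wy":0,"wz":0},{"fingers":-1,"dx":0,"dy":0,"dz":0,"wx":0,"wy":0,"wz":0},{"fingers":-1,"dx":0,"dy":0,"dz":0,"wx":0,"wy":0,"wz":0},{"fingers":-1,"dx":0,"dy":0,"dz":0,"wx":0,"wy":0,"wz":0},{"fingers":-1,"dx":0,"dy":0,"dz":0,"wx":0,"wy":0,"wz":0},{"fingers":-1,"dx":0,"dy":0,"dz":0,"wx":0,"wy":0,"wz":0},{"fingers":-1,"dx":0,"dy":0,"dz":0,"wx":0,"wy":0,"wz":0},{"fingers":-1,"dx":0,"dy":0,"dz":0,"wx":0,"wy":0,"wz":0}]' 70
```

```text
t: 12.12
tool_pos: [501.7, 299.7, 43.2]
tcp_rot: [[-0.954, 0.3, 0.003], [0.3, 0.954, 0.001], [-0.002, 0.002, -1.0]]
wrist_force: [0.2, -0.2, 0.3]
opening: 0.999
t: 13.12
tool_pos: [500.3, 299.8, 41.4]
tcp_rot: [[-0.954, 0.3, 0.0], [0.3, 0.954, 0.0], [-0.0, 0.0, -1.0]]
wrist_force: [0.2, 0.4, 3.6]
opening: 0.152
```

```bash

python3 -m creep '[{"fingers":-1,"dx":0,"dy":0,"dz":-20,"wx":0,"wy":0,"wz":0},{"fingers":-1,"dx":0,"dy":0,"dz":-45,"wx":0,"wy":0,"wz":0},{"fingers":-1,"dx":0,"dy":0,"dz":-50,"wx":0,"wy":0,"wz":0},{"fingers":-1,"dx":0,"dy":0,"dz":-50,"wx":0,"wy":0,"wz":0},{"fingers":-1,"dx":0,"dy":0,"dz":0,"wx":0,"wy":0,"wz":0},{"fingers":-1,"dx":0,"dy":0,"dz":0,"wx":0,"wy":0,"wz":0}]'
cat > tgt.py <<'E'
from h import *
import sys
np.set_printoptions(precision=4,suppress=True)
F=np.array([576.6,-26.0,120.0]);yaw,sl=np.radians(-9.8),np.radians(24.0)
fy=np.array([-np.sin(yaw),np.cos(yaw),0]); xh=np.array([np.cos(yaw),np.sin(yaw),0])
n=-np.sin(sl)*xh+np.cos(sl)*np.array([0,0,1]);fx=np.cross(fy,n)
Rt=np.c_[-fx,fy,-n]
def goal(gap,off=36.8,ox=0,oy=0): return F+n*(gap+off)+fx*ox+fy*oy
if __name__=='__main__':
    g=float(sys.argv[1]); s,T=pose(); R0=T[:3,:3]
    print('pos',T[:3,3],'goal',goal(g)); print('tool shift (start axes)',R0.T@(goal(g)-T[:3,3]),'end axes',Rt.T@(goal(g)-T[:3,3]))
    print('rotvec',R.from_matrix(R0.T@Rt).as_rotvec(degrees=True), 'in face axes: height',n@(T[:3,3]-F),'x',fx@(T[:3,3]-F),'y',fy@(T[:3,3]-F),'F',s['wrist_force'], 'Fn',n@s['wrist_force'])
E
python3 tgt.py 50
python3 - <<'E'
from h import *
c=grab('wrist');save(c,'w4.png')
E
```

```text
t: 13.88
tool_pos: [500.0, 299.6, 206.2]
tcp_rot: [[-0.954, 0.3, -0.0], [0.3, 0.954, 0.0], [0.0, -0.0, -1.0]]
wrist_force: [-0.1, -0.2, -2.4]
opening: 0.154
pos [499.9767 299.6028 206.1906] goal [541.8104 -19.9908 199.2957]
tool shift (start axes) [-135.7488 -292.3397    6.8879] end axes [ -84.5499 -307.8096   45.1914]
rotvec [ -1.6041 -23.9724  -7.5377] in face axes: height 131.99137693490255 x -84.5498758191257 y 307.8095702629481 F [-0.0898 -0.2445 -2.3524] Fn -2.1299907871618786
```

View pics/w4.png

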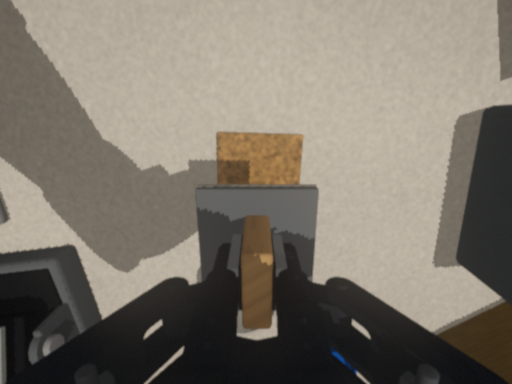

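The wrist view shows the tile hanging square in the jaws, with its front edge running from (196,186) to (317,186). Next I'll measure where it sits in the tool frame.

```bash
cat > tt.py <<'E'
from h import *
import sys
np.set_printoptions(precision=2,suppress=True)
c=grab('wrist');save(c,sys.argv[1]);s,T=pose()
P=cloud(c); Q=(P-T[:3,3])@T[:3,:3]   # tool coords
m=(abs(Q[...,2]-26)<6)&(abs(Q[...,1])<45)&(Q[...,0]>-20)&(Q[...,0]<60)
B=Q[m]; A=np.c_[B[:,:2],np.ones(len(B))]
for _ in range(4):
    k=np.linalg.lstsq(A,B[:,2],rcond=None)[0]; r=abs(A@k-B[:,2])<1.5; A,B=A[r],B[r]
print(len(B),'plate z=',k,'tilt deg about x,y',np.degrees(k[1]),np.degrees(k[0]),'rms',np.std(A@k-B[:,2]))
print('x range',np.percentile(B[:,0],[1,99,99.9]),'y range',np.percentile(B[:,1],[.5,99.5]))
f=[];
for y in range(-30,31,4):
    b=B[abs(B[:,1]-y)<2]
    if len(b)>3:f.append((y,b[:,0].max()))
f=np.array(f);kk=np.polyfit(f[:,0],f[:,1],1);print('front edge x at y=0',kk[1],'yaw deg',np.degrees(np.arctan(kk[0])))
E
python3 tt.py w4b.png
```

```text
6450 plate z= [ 0.   -0.   26.15] tilt deg about x,y -0.04995941790036959 0.08633435201941149 rms 0.5562655255619102
x range [-17.9   33.58  33.97] y range [-34.39  34.69]
front edge x at y=0 33.911914813389785 yaw deg 0.017094205486320877
```

```bash
sed -i 's/off=36.8,ox=0/off=36.2,ox=-0.9/' tgt.py
python3 -m creep '[{"fingers":-1,"dx":-22.6,"dy":-48.7,"dz":1.2,"wx":0,"wy":0,"wz":0},{"fingers":-1,"dx":-22.6,"dy":-48.7,"dz":1.2,"wx":0,"wy":0,"wz":0},{"fingers":-1,"dx":-22.6,"dy":-48.7,"dz":1.2,"wx":0,"wy":0,"wz":0},{"fingers":-1,"dx":-22.6,"dy":-48.7,"dz":1.2,"wx":0,"wy":0,"wz":0},{"fingers":-1,"dx":-22.6,"dy":-48.7,"dz":1.2,"wx":0,"wy":0,"wz":0},{"fingers":-1,"dx":-22.6,"dy":-48.7,"dz":1.2,"wx":0,"wy":0,"wz":0},{"fingers":-1,"dx":0,"dy":0,"dz":0,"wx":-0.4,"wy":-6,"wz":-1.9},{"fingers":-1,"dx":0,"dy":0,"dz":0,"wx":-0.4,"wy":-6,"wz":-1.9},{"fingers":-1,"dx":0,"dy":0,"dz":0,"wx":-0.4,"wy":-6,"wz":-1.9},{"fingers":-1,"dx":0,"dy":0,"dz":0,"wx":-0.4,"wy":-6,"wz":-1.9},{"fingers":-1,"dx":0,"dy":0,"dz":0,"wx":0,"wy":0,"wz":0},{"fingers":-1,"dx":0,"dy":0,"dz":0,"wx":0,"wy":0,"wz":0}]'
python3 tgt.py 20; python3 tt.py w5.png
```

```text
t: 15.48
tool_pos: [541.9, -19.9, 198.9]
tcp_rot: [[-0.901, 0.17, 0.4], [0.155, 0.985, -0.069], [-0.406, -0.0, -0.914]]
wrist_force: [-0.1, -0.5, -1.2]
opening: 0.156
pos [541.9207 -19.8772 198.934 ] goal [553.2648 -21.9693 170.9752]
tool shift (start axes) [ 0.7948 -0.1302 30.2343] end axes [ 0.8345 -0.1307 30.2332]
rotvec [-0.0007 -0.0752  0.0067] in face axes: height 86.43322135643413 x -0.06550681095557077 y 0.1306639807178984 F [-0.0907 -0.5449 -1.1928] Fn -1.0910584614475514
6481 plate z= [ 0.  -0.  26.6] tilt deg about x,y -0.055785894090353644 0.07323963404773927 rms 0.5588246044131915
x range [-17.54  34.35  34.72] y range [-34.44  34.68]
front edge x at y=0 34.620852044629636 yaw deg 0.04611155218102105
```

View pics/w5.png

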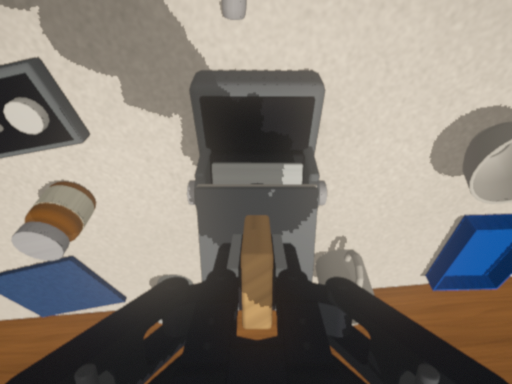

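```bash
cat > rel.py <<'E'
from h import *
np.set_printoptions(precision=2,suppress=True)
import sys
c=grab('wrist');save(c,sys.argv[1]);s,T=pose();gap=float(sys.argv[2])
P=cloud(c); Q=(P-T[:3,3])@T[:3,:3]
zz=36.2+gap
m=(abs(Q[...,2]-zz)<4)&(abs(Q[...,1])<45)&(Q[...,0]>0)&(Q[...,0]<55)
B=Q[m];A=np.c_[B[:,:2],np.ones(len(B))]
for _ in range(4):
    k=np.linalg.lstsq(A,B[:,2],rcond=None)[0]; r=abs(A@k-B[:,2])<1.5; A,B=A[r],B[r]
print(len(B),'pad plane',k,'tilt',np.degrees(k[:2]),'median z',np.median(B[:,2]))
def edge(a,b,fn):
    f=[]
    for y in np.arange(*b,1.5):
        q=B[abs(B[:,1-a]-y)<1]
        if len(q)>3:f.append((y,fn(q[:,a])))
    f=np.array(f);kk=np.polyfit(f[:,0],f[:,1],1);return kk[1]+kk[0]*0,np.degrees(np.arctan(kk[0])),np.median(f[:,1])
print('x',np.percentile(B[:,0],[1,99]),'y',np.percentile(B[:,1],[.5,99.5]))
print('front',edge(0,(-30,30),np.max)); xr=np.percentile(B[:,0],[15,90])
print('ymin',edge(1,xr,np.min),'ymax',edge(1,xr,np.max))
E
python3 rel.py w6.png 50
```

```text
1840 pad plane [ 0.    0.   86.84] tilt [0.26 0.07] median z 86.95181776539027
x [19.87 35.95] y [-34.26  34.73]
front (np.float64(35.93308081466529), np.float64(0.046631781257238214), np.float64(35.93493335362362))
ymin (np.float64(-36.04107909898444), np.float64(3.206448337416295), np.float64(-34.37127085443761)) ymax (np.float64(34.0120306954385), np.float64(1.7190531038883614), np.float64(34.804145140717566))
```

```bash

python3 -m creep '[{"fingers":-1,"dx":1.1,"dy":0,"dz":14,"wx":0,"wy":0,"wz":0},{"fingers":-1,"dx":0,"dy":0,"dz":14,"wx":0,"wy":0,"wz":0},{"fingers":-1,"dx":0,"dy":0,"dz":10,"wx":0,"wy":0,"wz":0},{"fingers":-1,"dx":0,"dy":0,"dz":0,"wx":0,"wy":0,"wz":0},{"fingers":-1,"dx":0,"dy":0,"dz":0,"wx":0,"wy":0,"wz":0}]'
python3 tgt.py 0; python3 tt.py w7.png; python3 rel.py w8.png 12
python3 - <<'E'
from h import *
c=grab('side');save(c,'side7.png')
f=c['frame'][130:270,220:360,::-1];cv2.imwrite('pics/side7c.png',cv2.resize(f,None,fx=4,fy=4,interpolation=cv2.INTER_CUBIC))
E
```

```text
t: 16.2
tool_pos: [556.2, -22.2, 164.0]
tcp_rot: [[-0.9, 0.169, 0.402], [0.154, 0.986, -0.069], [-0.407, -0.0, -0.913]]
wrist_force: [0.6, 0.1, -1.0]
opening: 0.157
pos [556.2323 -22.2002 164.0226] goal [561.2808 -23.3539 152.7043]
tool shift (start axes) [-0.1104 -0.2804 12.4432] end axes [-0.1205 -0.2775 12.4432]
rotvec [0.0124 0.0453 0.0622] in face axes: height 48.64315965456542 x -1.0205399680761291 y 0.27754787368611705 F [ 0.5639  0.1062 -1.0149] Fn -1.1458264263667364
6482 plate z= [-0.    0.   26.74] tilt deg about x,y 0.00903523147133026 -0.06554861585472271 rms 0.5636896812388038
x range [-17.87  34.09  34.48] y range [-34.4   34.69]
front edge x at y=0 34.409438041431635 yaw deg 0.2086603777905297
818 pad plane [ 0.13  0.   45.09] tilt [7.6  0.02] median z 49.39138794553601
x [30.44 35.11] y [-34.09  34.41]
front (np.float64(35.007453701459454), np.float64(-0.16275603961692045), np.float64(34.98131109213292))
ymin (np.float64(-36.809982254539015), np.float64(4.4281047333675465), np.float64(-34.25701068989401)) ymax (np.float64(29.904083880909276), np.float64(8.81159867207203), np.float64(35.067396254145194))
```

View pics/w8.png

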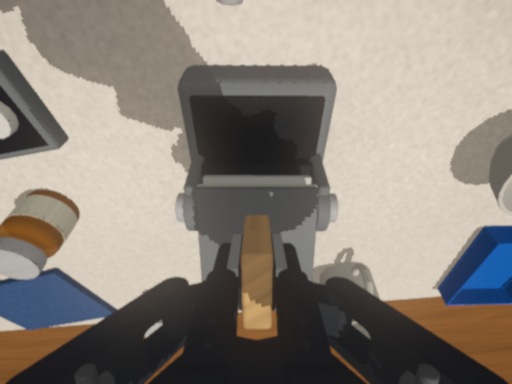

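View pics/side7c.png

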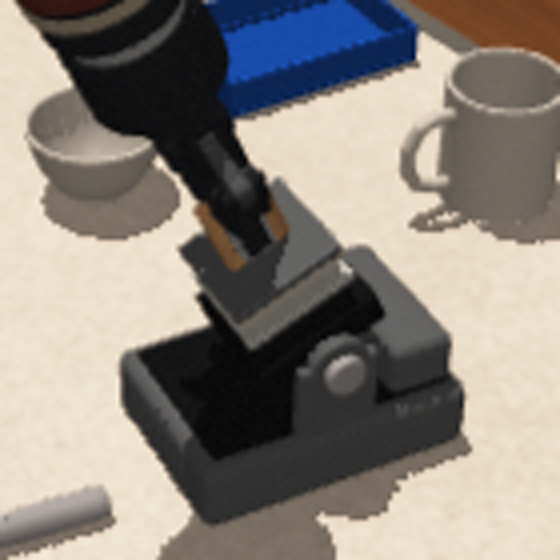

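The wrist view shows the strip of pad (200,181)-(310,181) centred and parallel to the tile edge. The side crop shows the tile parallel just above the pad. Offsets are under 1 mm, so I'll descend.

```bash

python3 -m creep '[{"fingers":-1,"dx":0.5,"dy":0,"dz":6,"wx":0,"wy":0,"wz":0},{"fingers":-1,"dx":0,"dy":0,"dz":3,"wx":0,"wy":0,"wz":0},{"fingers":-1,"dx":0,"dy":0,"dz":1,"wx":0,"wy":0,"wz":0},{"fingers":-1,"dx":0,"dy":0,"dz":0,"wx":0,"wy":0,"wz":0},{"fingers":-1,"dx":0,"dy":0,"dz":0,"wx":0,"wy":0,"wz":0}]'
python3 tgt.py 0
python3 -m creep '[{"fingers":-1,"dx":0,"dy":0,"dz":2,"wx":0,"wy":0,"wz":0},{"fingers":-1,"dx":0,"dy":0,"dz":0,"wx":0,"wy":0,"wz":0},{"fingers":-1,"dx":0,"dy":0,"dz":0,"wx":0,"wy":0,"wz":0}]'
python3 tgt.py 0
```

```text
t: 16.98
tool_pos: [559.8, -22.8, 154.6]
tcp_rot: [[-0.9, 0.169, 0.402], [0.154, 0.986, -0.069], [-0.407, -0.0, -0.913]]
wrist_force: [-0.5, -0.5, -1.5]
opening: 0.155
pos [559.7735 -22.8159 154.5759] goal [561.2808 -23.3539 152.7043]
tool shift (start axes) [-0.6772 -0.2748  2.3517] end axes [-0.6793 -0.2736  2.3512]
rotvec [0.0116 0.0448 0.0611] in face axes: height 38.55122637600137 x -1.5792875204537575 y 0.27356272262613895 F [-0.5312 -0.5125 -1.4581] Fn -1.1545697629794949
t: 17.35
tool_pos: [560.5, -22.9, 152.6]
tcp_rot: [[-0.9, 0.169, 0.401], [0.154, 0.986, -0.069], [-0.407, -0.0, -0.913]]
wrist_force: [-0.2, -0.2, -0.8]
opening: 0.15
pos [560.5326 -22.9161 152.6276] goal [561.2808 -23.3539 152.7043]
tool shift (start axes) [-0.7723 -0.305   0.2605] end axes [-0.7728 -0.304   0.2601]
rotvec [0.0159 0.0359 0.0635] in face axes: height 36.46012678966577 x -1.672840699616568 y 0.3040249120362512 F [-0.1979 -0.2495 -0.7931] Fn -0.6624490188845382
```

```bash

python3 -m creep '[{"fingers":-1,"dx":0,"dy":0,"dz":1,"wx":0,"wy":0,"wz":0},{"fingers":-1,"dx":0,"dy":0,"dz":0,"wx":0,"wy":0,"wz":0},{"fingers":-1,"dx":0,"dy":0,"dz":0,"wx":0,"wy":0,"wz":0}]' >/dev/null
python3 tgt.py 0 | tail -1
python3 -m creep '[{"fingers":-1,"dx":0,"dy":0,"dz":1,"wx":0,"wy":0,"wz":0},{"fingers":-1,"dx":0,"dy":0,"dz":0,"wx":0,"wy":0,"wz":0},{"fingers":-1,"dx":0,"dy":0,"dz":0,"wx":0,"wy":0,"wz":0}]'
python3 tgt.py 0 | tail -1
```

```text
rotvec [0.0105 0.0486 0.0601] in face axes: height 35.61662822350794 x -1.5334174252308783 y 0.2711483184344841 F [-0.8914 -0.291   1.436 ] Fn 1.6489762743390541
t: 18.1
tool_pos: [561.4, -23.1, 151.0]
tcp_rot: [[-0.9, 0.169, 0.402], [0.154, 0.986, -0.069], [-0.408, -0.0, -0.913]]
wrist_force: [-2.5, 0.0, 1.6]
opening: 0.152
rotvec [0.0143 0.0523 0.0609] in face axes: height 34.567919050409984 x -1.5180499927202817 y 0.29072517620578403 F [-2.47    0.0064  1.5912] Fn 2.444045512683073
```

```bash

python3 -m creep '[{"fingers":-1,"dx":0,"dy":0,"dz":1,"wx":0,"wy":0,"wz":0},{"fingers":-1,"dx":0,"dy":0,"dz":1,"wx":0,"wy":0,"wz":0},{"fingers":-1,"dx":0,"dy":0,"dz":1,"wx":0,"wy":0,"wz":0},{"fingers":-1,"dx":0,"dy":0,"dz":0,"wx":0,"wy":0,"wz":0},{"fingers":-1,"dx":0,"dy":0,"dz":0,"wx":0,"wy":0,"wz":0}]' >/dev/null
python3 tgt.py 0 | tail -1
python3 -m creep '[{"fingers":-1,"dx":0,"dy":0,"dz":1,"wx":0,"wy":0,"wz":0},{"fingers":-1,"dx":0,"dy":0,"dz":0,"wx":0,"wy":0,"wz":0},{"fingers":-1,"dx":0,"dy":0,"dz":0,"wx":0,"wy":0,"wz":0}]'
python3 tgt.py 0 | tail -1
python3 -m creep '[{"fingers":-1,"dx":0,"dy":0,"dz":0,"wx":0,"wy":0,"wz":0},{"fingers":-1,"dx":0,"dy":0,"dz":0,"wx":0,"wy":0,"wz":0}]' >/dev/null
python3 tgt.py 0 | tail -1; python3 tt.py w9.png
python3 - <<'E'
from h import *
for n in ['side','scene']:
    s,_=pose();print(s['wrist_force'],s['wrist_torque'])
    c=grab(n)
    f=c['frame'][130:270,220:360,::-1] if n=='side' else c['frame'][110:250,150:290,::-1]
    cv2.imwrite('pics/%s9c.png'%n,cv2.resize(f,None,fx=4,fy=4,interpolation=cv2.INTER_CUBIC))
E
```

```text
rotvec [0.0122 0.05   0.0626] in face axes: height 31.57441787099711 x -1.5274242009489978 y 0.28053550203917343 F [-3.2537 -0.0737  3.8532] Fn 4.819048682364885
t: 19.1
tool_pos: [563.0, -23.4, 147.3]
tcp_rot: [[-0.9, 0.169, 0.402], [0.154, 0.986, -0.069], [-0.408, -0.0, -0.913]]
wrist_force: [-3.6, 1.7, 4.5]
opening: 0.158
rotvec [0.0123 0.0515 0.0613] in face axes: height 30.5542650801543 x -1.520828221615909 y 0.2835524729916008 F [-3.6224  1.7408  4.5006] Fn 5.683878640225012
rotvec [0.0125 0.0532 0.0632] in face axes: height 30.55548779979647 x -1.5161213538612974 y 0.28131910176565383 F [-3.2646  0.6754  4.9887] Fn 5.91258438411054
6461 plate z= [ 0.   -0.   26.46] tilt deg about x,y -0.02630830674806698 0.08619211167944041 rms 0.5653981744024631
x range [-17.58  33.83  34.2 ] y range [-34.48  34.65]
front edge x at y=0 34.149000836005044 yaw deg 0.07080048439750222
[-2.16719144  0.21491538  5.12418949] [ 0.04376151  0.57127435 -0.02835843]
[-3.39531866  1.45548644  5.10350255] [ 0.02590392  0.49108733 -0.02086408]
```

View pics/w9.png

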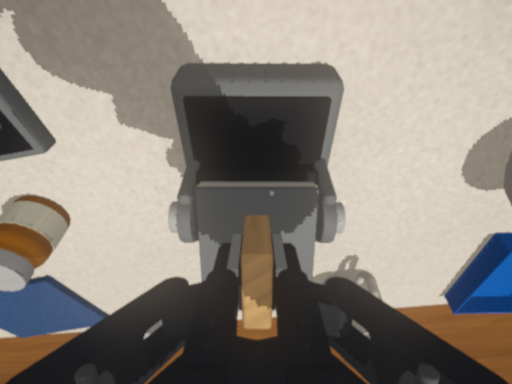

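View pics/side9c.png

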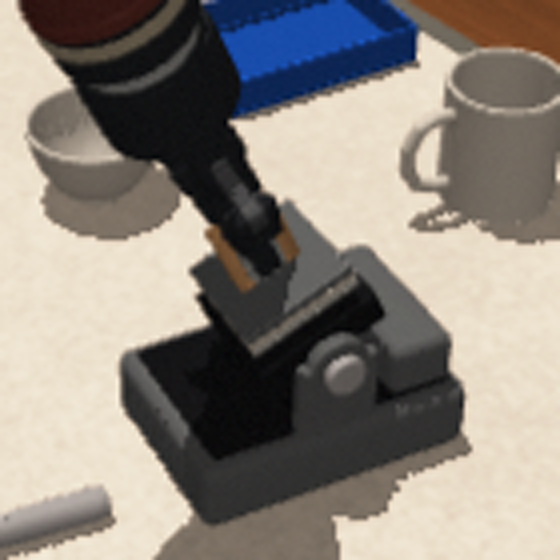

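View pics/scene9c.png

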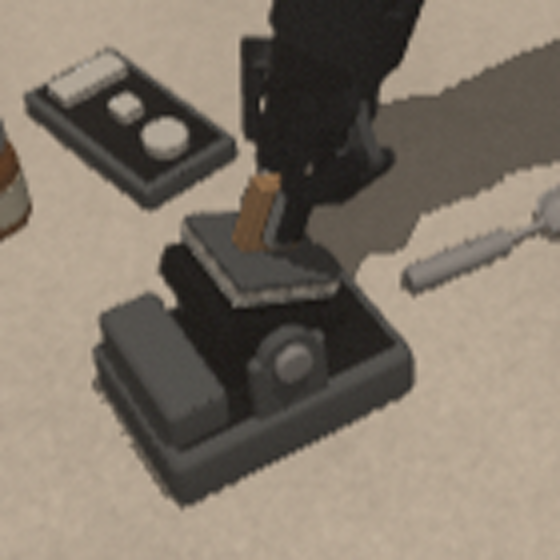

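The wrist, side and scene views show the tile flush and square over the pad, with its edge at wrist (196-316,182) parallel to the head. The force and height both give about 5 mm of sink.

```bash
python3 -c "
from bench import hand_in,status
print(hand_in())"
```

```text
the job is handed in; nothing more can be done
None
```

I pressed the three keys in order, set the tile flush on the reader's pad, and handed the job in at about 20 s of the 61 s, still gripping the tile and holding it pressed.

- **Keys:** I pressed round, bar, then square. Each time the force rose past the 5 N needed and reached about 10–11 N at the stop. I lifted the fingers well clear after each key. There was no direct reading that a key sprang back; later pictures show all three standing up.
- **Tile:** I gripped it by its handle at 70 N, tilted it to the measured 24.0° slope and −9.8° yaw, and lowered it along the pad's normal.
    - **Fit:** I measured it as within about 0.5 mm of centre and 0.3° of flush and square. That check was made at a 12 mm gap, because the tile hides the pad once it is down.
    - **Press:** Travel since contact was about 5 mm. The spring force was about 7 N after allowing for the tile's weight, which matches half travel. Both figures are good to about half a millimetre.
- **Jar, bowl and spoon:** They were never approached and look unmoved in the last pictures. I did not re-measure them.
- **Disagreements:** The three cameras differed by about 2 mm on the pad's centre. I set the final alignment from the wrist camera's view of the pad and tile edges together. One network reported the round key at the bowl and again where the bar key is. The depth clouds and the text's layout contradicted both, so I ignored them.

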